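# Find the full specimen box by feel and slide it onto the scale

### The job

Three look-alike closed wooden specimen boxes stand on the packing board; only one still holds its heavy resin-cast specimen. Find out by feel which one is heavy and slide it, flat on the board without lifting or tipping it, onto the middle of the steel weighing plate, so that it rests on the plate alone. Do not put a light box on the plate; leave the other two standing on the board, clear of the plate, and everything else as it was.

Things in the scene. Friction and masses are not known exactly. Their poses are not given: they have to be found in the camera images.
- board: the light-wood packing board, fixed on the table, 350 mm (its x, away from the robot) by 540 mm (its y), top 30 mm above the table. Origin: on the table, under the centre of the weighing plate; the board reaches from x = -215 to +135 mm and y = -270 to +270 mm from there. A grey display, 150 mm wide and 35 mm tall, stands on it at x = 90 to 135 mm
- plate_center (a point): centre of the upper face of the square steel weighing plate, 140 x 140 mm, let into the board with a 2 mm gap all round, unloaded 1 mm below the board's top; axes as the board's
- plate (a joint): how far the plate has sunk on its spring, in m, 0 unloaded: about 1 mm under a light box, 4.5 to 5 mm under the heavy one
- box_a_center (a point): centre, half-way up, of one of three look-alike closed wooden boxes, 90 x 90 mm, 46 mm tall, axes along its sides, z up. They stand in a row across the board on the robot's side of the plate, about 150 mm apart. Two weigh about 0.17 kg, one about 0.92 kg, which needs five times the push to keep sliding: 2 to 7 N against less than 1 N. Which is heavy changes from run to run and cannot be seen
- box_b_center (a point): centre, half-way up, of one of three look-alike closed wooden boxes, 90 x 90 mm, 46 mm tall, axes along its sides, z up. They stand in a row across the board on the robot's side of the plate, about 150 mm apart. Two weigh about 0.17 kg, one about 0.92 kg, which needs five times the push to keep sliding: 2 to 7 N against less than 1 N. Which is heavy changes from run to run and cannot be seen
- box_c_center (a point): centre, half-way up, of one of three look-alike closed wooden boxes, 90 x 90 mm, 46 mm tall, axes along its sides, z up. They stand in a row across the board on the robot's side of the plate, about 150 mm apart. Two weigh about 0.17 kg, one about 0.92 kg, which needs five times the push to keep sliding: 2 to 7 N against less than 1 N. Which is heavy changes from run to run and cannot be seen
- pin_jar: bystander: clear jar with black lid, 42 mm across, 55 mm tall; stands on a far corner of the board. Origin in its middle, at its underside
- loupe: bystander: black round loupe, 38 mm across, 36 mm tall; stands on a far corner of the board. Origin in its middle, at its underside
- book: bystander: field guide lying flat, 160 x 220 x 28 mm; on the table beside the board. Origin in its middle, at its underside
- foam: bystander: white foam block, 120 x 85 x 45 mm; on the table beside the board. Origin in its middle, at its underside
- forceps: bystander: steel forceps, 120 mm long; on the table beside the board. Origin in its middle, at its underside
- brush: bystander: small brush, about 170 mm long; on the table beside the board. Origin in its middle, at its underside
- tray: bystander: small open white tray, 100 x 70 x 20 mm; on the table beside the board. Origin in its middle, at its underside
Things that resemble listed ones, but are neither listed nor needed, are in the scene too. Leave any turquoise or yellow look-alike of the part that bears box_a_center alone.

How it is judged:
At the end, for the whole second after the job is handed in: The heavy box stands on the plate, its centre within 25 mm of the plate's in plan, and holds it down more than 3.3 mm; the other two stand on the board, their centres more than 105 mm from the plate's; all three upright within 0.1 rad (((horizontal distance between box_a_center and plate_center below 0.025 m and horizontal distance between each of box_b_center, box_c_center and plate_center above 0.105 m and height (world z) of each of box_b_center, box_c_center above 0.049 m) or (horizontal distance between box_b_center and plate_center below 0.025 m and horizontal distance between each of box_a_center, box_c_center and plate_center above 0.105 m and height (world z) of each of box_a_center, box_c_center above 0.049 m) or (horizontal distance between box_c_center and plate_center below 0.025 m and horizontal distance between each of box_a_center, box_b_center and plate_center above 0.105 m and height (world z) of each of box_a_center, box_b_center above 0.049 m)) and value of joint plate above 0.0033 m and angle between each of box_a_center, box_b_center, box_c_center's own z axis and vertical below 0.1 rad and velocity of joint plate below 0.01 m/s); the robot touches nothing.
It fails at once if a light box is put on the middle of the plate (a box's centre within 27 mm of the plate's while the plate has sunk less than 1.45 mm) ((horizontal distance between box_a_center and plate_center below 0.027 m and value of joint plate below 0.00145 m) or (horizontal distance between box_b_center and plate_center below 0.027 m and value of joint plate below 0.00145 m) or (horizontal distance between box_c_center and plate_center below 0.027 m and value of joint plate below 0.00145 m)).
It fails at once if a box is lifted (centre more than 80 mm above the table) or tipped (more than 0.3 rad) (height (world z) of any of box_a_center, box_b_center, box_c_center above 0.08 m or angle between any of box_a_center, box_b_center, box_c_center's own z axis and vertical above 0.3 rad).
It fails at once if a bystander is moved more than 30 mm (distance of any of pin_jar, loupe, book, foam, forceps, brush, tray from where it was at the start of the episode above 0.03 m).
It also fails if it takes over 72 s, if anything falls off the work surface, if the arm or the gripper's body presses on something with over 40 N, if the wrist force passes 120 N, or if a joint passes its speed limit or range.

### The arm

A 7-joint arm with a two-finger parallel gripper is mounted at the origin on the work surface. World frame = base frame: x ahead of the robot, y to its left, z up, the work surface at z = 0. Lengths are in m, angles in rad, forces in N, time in s.
With the tool pointing down it reaches from about 0.4 to 0.875 m from the base axis. Payload 19.3 kg.
Tool frame: the origin (TCP) lies on the centre line of the jaws, within the pads' length; the fingertips stand 14 mm ahead of it and the grasp point (between the pads) lies 5 mm behind it; x points along the fingers, y is the direction in which the jaws open and shut, and the axes are right-handed (so a half turn about x gives the same grasp; the last joint's range is limited). The gripper opens to 85 mm and grips with 20 to 120 N. Pads are 22 mm wide; open, the fingers measure 114 mm over their backs; the gripper's body (76 mm by 85 mm) begins 54 mm behind the grasp point. The pads swing forward as they close: fully open they stand 13 mm farther back than shut.
Start: joints at [1.234, 0.521, -0.036, 1.599, 0.021, 1.021, -0.113], TCP at [0.165, -0.603, 0.245] pointing down, gripper open.
Joint ranges: [-2.91, 2.91], [-0.3, 2.13], [-1.5, 1.42], [0.17, 2.43], [-1.26, 4.41], [0.16, 1.93], [-2.52, 2.52]. Speed limits (rad/s): [1.89, 1.89, 2.39, 2.39, 3.01, 3.01, 3.01].

### API

Orientations are given as [roll, pitch, yaw] about the fixed x, y, z axes, in that order (R = Rz(yaw) Ry(pitch) Rx(roll)).
In Python, from workcell import monitor, optics, bot gives the robot as it stands.
- The arm moves only by the tool arm_command, never from a script. Its arguments are lists of equal length, an entry for each row: "delta_pos": the shift along the tool's x, y, z as a fraction of full scale, a list of three; "rotation": the turn, a rotation vector about the tool's x, y, z as a fraction of full scale, a list of three. In form: {"delta_pos": [[dx, dy, dz], ...], "rotation": [[wx, wy, wz], ...]}. A call has 1 to 10 rows; each row shifts and turns the pose as measured when the row begins, along the tool's axes as they then stand; what a row does not reach is not made up. Full scale, the value 1, is 30 mm for a shift and 6 degrees for a turn. A row lasts 1/10 s, in which the tool goes at most 50 mm and 8.59 degrees, less where a joint would pass 70% of its speed; a pose out of reach is approached as far as the arm can. A call with a number of a shift or a turn outside -1 to 1 is refused whole. A call with a gripper value outside its range is refused whole. "gripper" is the closure, from -1 (fully open) to 1 (shut), so that 0 is half open, set as the call begins (left out, the last holds). The fingers move at their own pace and stop on an object; "grip_force" is the grip in N (left out, the last holds). Time passes only in rows, so rows that do not move let the fingers close. It gives the time, the measured TCP pose, the force and the opening at its end, in the units of the state.
- monitor.observe(): the state, without advancing time (a new reading comes with each control period).
- optics.grab_frame(name): name is "side" or "top"; returns the picture (384x512x3 uint8, red, green, blue); there is no depth.
- optics.camera_params(name): a dict with "fx", "fy", "cx", "cy" (pixels), "origin" and "rotation" of the camera in the world. Camera axes: x right, y down, z forward; pixel columns grow to the right and rows downward; lengths in m; the calibration is good to about 2 mm. A picture is of the moment at which its call begins. camera_params takes no time and is no camera call.
- bot.job_done(): hands the job in, once; it reports no verdict.
The state is a dict: "clock": time; "qpos": joint angles; "qd": joint speeds; "joint_efforts": joint torques, N m; "position": TCP position; "tool_rot": TCP orientation; "force": force on the tool from outside, world axes, zero at the start; "moment": the same for the moment, N m; "grip_width": finger opening in m.
Only numpy, scipy, OpenCV 4.12 (cv2) and the standard library are available. Lean on these libraries where they do the work, as an engineer would, in place of code of your own. Each camera call takes 0.05 s, during which the arm holds its last target. There are 200 camera calls.

## Working session

There is one attempt and no reset: what is moved stays moved. The work goes in short steps, Python scripts to look and compute and a tool call to move; the robot and the scene stay as the last step left them, time stands still between calls to the robot, and variables do not carry over. Pictures are saved under pics/ and viewed, about 8 in all and at most 12, crops included, and the job is handed in when it is done.

Besides the shell and the picture viewer there is one more tool, called after "Emit:" as a command line: name --argument value ..., lists and objects as JSON in quotes. arm_command: Moves the arm, as the interface text tells. Its arguments: {"type":"object","properties":{"delta_pos":{"type":"array","items":{"type":"array","items":{"type":"number"}}},"rotation":{"type":"array","items":{"type":"array","items":{"type":"number"}}},"gripper":{"type":"number"},"grip_force":{"type":"number"}},"required":["delta_pos","rotation"]}

```bash
mkdir -p pics
python3 - <<'E'
from workcell import monitor, optics, bot
import cv2
s=monitor.observe(); print(s)
for n in("side","top"):
    print(n,optics.camera_params(n))
    cv2.imwrite(f"pics/{n}0.png",optics.grab_frame(n)[:,:,::-1])
E
```

```text
{'clock': 0.0, 'qpos': array([ 1.23382309,  0.52205134, -0.03632328,  1.60000136,  0.02121483,
        1.0211048 , -0.11279431]), 'qd': array([ 0.00034138,  0.00091391,  0.00013863,  0.00124318,  0.00048104,
       -0.00072479, -0.0015007 ]), 'joint_efforts': array([ 1.76764638e-05, -9.27126217e+01,  1.98003799e+00, -3.69941711e+01,
        1.77724549e-02,  8.26149277e-03, -2.65100283e-05]), 'position': array([ 0.16463584, -0.60258928,  0.2447049 ]), 'tool_rot': array([-1.48668006,  1.56961691,  1.92168561]), 'force': array([ 0.76543852,  0.51596606, -0.58725856]), 'moment': array([-0.03512333, -0.02674927, -0.00141216]), 'grip_width': 0.08545176688703188}
side {'fx': 409.79038021342336, 'fy': 409.79038021342336, 'cx': 252.1052026377193, 'cy': 195.2806757191682, 'origin': array([0.1094694 , 0.96245137, 0.70818888]), 'rotation': array([-2.09143054,  0.00872786, -2.77254027])}
top {'fx': 358.8885608523566, 'fy': 358.8885608523566, 'cx': 254.4524130129299, 'cy': 194.6121358246658, 'origin': array([ 0.3894327 , -0.02900652,  1.47514229]), 'rotation': array([-3.06136137, -0.02418887, -1.56758595])}
```

View pics/top0.png

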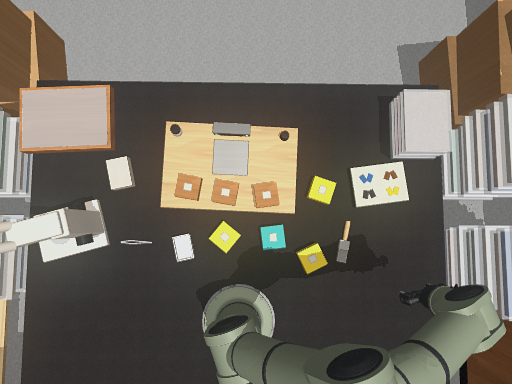

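View pics/side0.png

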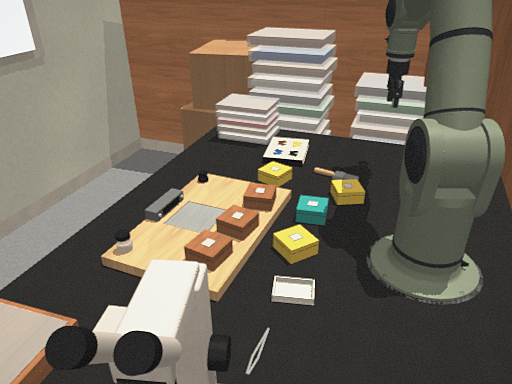

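The top view shows the three brown boxes at about (188,187), (225,192) and (265,195), with the plate at (231,157). The look-alikes to leave alone are yellow at (225,237), (322,190) and (312,258), and turquoise at (273,237).

```bash
cat > h.py <<'E'
import numpy as np, cv2
from scipy.spatial.transform import Rotation as R
from workcell import monitor, optics
def Rm(v): return R.from_euler('xyz',v).as_matrix()
def cast(n,px,z):
    c=optics.camera_params(n); px=np.atleast_2d(px).astype(float)
    d=np.c_[(px[:,0]-c['cx'])/c['fx'],(px[:,1]-c['cy'])/c['fy'],np.ones(len(px))]
    M=Rm(c['rotation']) if np.ndim(c['rotation'])==1 else c['rotation']
    d=d@M.T; o=c['origin']
    return (o+d*((z-o[2])/d[:,2])[:,None])[:,:2]
def project(n,P):
    c=optics.camera_params(n); q=(np.atleast_2d(P)-c['origin'])@Rm(c['rotation'])
    return np.c_[q[:,0]/q[:,2]*c['fx']+c['cx'],q[:,1]/q[:,2]*c['fy']+c['cy']]
def boxes(n,im,roi):
    "white labels on the box lids -> centroid at z=.076; brown mask outline for yaw"
    x0,y0,x1,y1=roi; hsv=cv2.cvtColor(im,cv2.COLOR_RGB2HSV)
    br=cv2.inRange(hsv,(3,110,60),(14,255,200)); m=np.zeros_like(br); m[y0:y1,x0:x1]=br[y0:y1,x0:x1]
    m=cv2.morphologyEx(m,cv2.MORPH_CLOSE,np.ones((3,3)))
    out=[]
    for c in cv2.findContours(m,cv2.RETR_EXTERNAL,cv2.CHAIN_APPROX_NONE)[0]:
        if cv2.contourArea(c)<200: continue
        w=cast(n,c[:,0],.076); r=cv2.minAreaRect((w*1000).astype(np.float32))
        f=np.zeros_like(m); cv2.drawContours(f,[c],-1,255,-1)
        lab=f&cv2.inRange(hsv,(0,0,150),(180,70,255)); v,u=np.nonzero(lab)
        l=cast(n,[[u.mean(),v.mean()]],.076)[0] if len(u) else None
        out.append((r,l,len(u)))
    return out
E
python3 - <<'E'
from h import *
im=optics.grab_frame("top")
for b in boxes("top",im,(155,110,305,225)): print(b)
hsv=cv2.cvtColor(im,cv2.COLOR_RGB2HSV)
print(hsv[187,178],hsv[187,188],hsv[150,200],hsv[157,231],hsv[135,231])
m=cv2.inRange(hsv,(8,40,120),(30,150,255)); m[:, :155]=0;m[:,305:]=0;m[:110]=0;m[218:]=0
c=max(cv2.findContours(m,cv2.RETR_EXTERNAL,cv2.CHAIN_APPROX_NONE)[0],key=cv2.contourArea)
rb=cv2.minAreaRect((cast("top",c[:,0],.03)*1000).astype(np.float32)); print("board",rb)
g=cv2.inRange(hsv,(0,0,80),(180,45,200)); k=np.zeros_like(g);k[137:177,208:252]=g[137:177,208:252]
c=max(cv2.findContours(k,cv2.RETR_EXTERNAL,cv2.CHAIN_APPROX_NONE)[0],key=cv2.contourArea)
print("plate",cv2.minAreaRect((cast("top",c[:,0],.029)*1000).astype(np.float32)))
cv2.imwrite("pics/c0.png",cv2.resize(im[110:225,150:310,::-1],None,fx=5,fy=5,interpolation=cv2.INTER_CUBIC))
s=optics.grab_frame("side")
for b in boxes("side",s,(180,175,285,272)): print("side",b)
print(Rm(monitor.observe()['tool_rot']).round(3))
E
```

```text
(((528.0216674804688, 197.57925415039062), (92.10846710205078, 83.60302734375), 80.93670654296875), None, 0)
[ 14 143 202] [ 26  22 231] [ 19 100 230] [ 26  10 199] [14 98 81]
board ((618.19091796875, 37.75151062011719), (541.951416015625, 352.82098388671875), 87.50189971923828)
plate ((673.5679931640625, 34.38624954223633), (111.3764419555664, 142.5025634765625), 0.4032752811908722)
side (((501.03558349609375, 72.00566101074219), (452.5986022949219, 128.18115234375), 84.46272277832031), array([0.51428312, 0.12661046]), 4)
[[-0.     0.264 -0.965]
 [ 0.001 -0.965 -0.264]
 [-1.    -0.001  0.   ]]
```

View pics/c0.png

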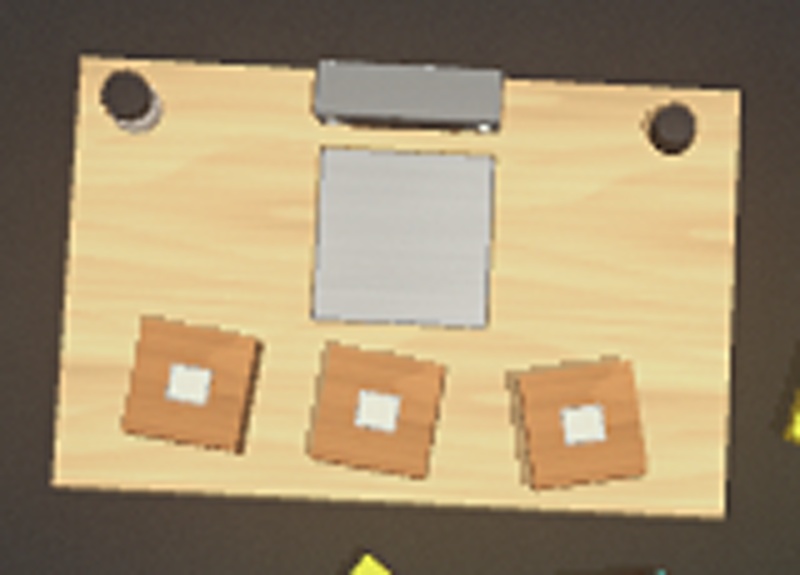

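```bash
cat >> h.py <<'E'
C=np.array([.6582,.0360]); T=np.deg2rad(-2.5)
def toboard(p): return (np.asarray(p)-C)@np.array([[np.cos(T),-np.sin(T)],[np.sin(T),np.cos(T)]])
def find(im=None,roi=(155,178,305,222),n="top"):
    im=optics.grab_frame(n) if im is None else im
    x0,y0,x1,y1=roi; hsv=cv2.cvtColor(im,cv2.COLOR_RGB2HSV)
    m=((hsv[...,0]<17)&(hsv[...,1]>118)&(hsv[...,2]>110)).astype(np.uint8)
    k=np.zeros_like(m); k[y0:y1,x0:x1]=m[y0:y1,x0:x1]; k=cv2.morphologyEx(k,cv2.MORPH_OPEN,np.ones((3,3)))
    for c in cv2.findContours(k,cv2.RETR_EXTERNAL,cv2.CHAIN_APPROX_NONE)[0]:
        if cv2.contourArea(c)<150: continue
        (cx,cy),wh,a=cv2.minAreaRect((cast(n,c[:,0],.076)*1000).astype(np.float32))
        f=np.zeros_like(k); cv2.drawContours(f,[c],-1,1,-1)
        v,u=np.nonzero((f>0)&(hsv[...,1]<80)&(hsv[...,2]>150))
        lab=cast(n,[[u.mean(),v.mean()]],.076)[0]*1000 if len(u) else np.array([np.nan]*2)
        print("rect",np.round([cx,cy,*wh,(a+45)%90-45],1),"label",lab.round(1),"board",(toboard(lab/1000)*1000).round(1))
E
python3 - <<'E'
from h import *
find(roi=(155,110,305,222))
P=[[*( C+np.array([[np.cos(T),-np.sin(T)],[np.sin(T),np.cos(T)]])@q),.03] for q in ([.07,.07],[-.07,.07],[-.07,-.07],[.07,-.07])]
print(project("top",np.array(P)),(project("top",np.array(P))-[150,110])*5)
E
```

```text
rect [ 503.1 -107.4   91.6   91.     7.8] label [ 503.9 -108.3] board [-147.9 -150.9]
rect [512.   51.7  91.9  91.1 -10.1] label [513.1  52.6] board [-145.7   10.2]
rect [532.  197.1  95.7  91.5 -10.3] label [533.  199.6] board [-132.2  158. ]
[[213.84098382 139.33537773]
 [211.90449525 173.3311008 ]
 [246.45244747 175.05044248]
 [248.11754217 141.10734613]] [[319.20491909 146.67688865]
 [309.52247623 316.655504  ]
 [482.26223734 325.2522124 ]
 [490.58771086 155.53673063]]
```

Emit:
arm_command --delta_pos '[[0, -1, -0.97], [0, -1, -0.97], [0, -1, -0.97], [0, -1, -0.97], [0, -1, -0.97], [0, -1, -0.97], [0, -1, -0.97], [0, -1, -0.97], [0, -1, -0.97], [0, -1, -0.97]]' --rotation '[[0, 0, 0], [0, 0, 0], [0, 0, 0], [0, 0, 0], [0, 0, 0], [0, 0, 0], [0, 0, 0], [0, 0, 0], [0.6, 0, 0], [0.65, 0, 0]]' --gripper -0.2

```text
clock: 1.25
position: [0.3719, -0.2286, 0.2439]
tool_rot: [1.161, 1.569, -1.856]
force: [0.3, -0.5, -0.2]
grip_width: 0.0512
```

```bash
cat >> h.py <<'E'
def go(x,y,z,yawdeg=None):
    s=monitor.observe(); M=Rm(s['tool_rot']); p=s['position']
    d=M.T@(np.array([x,y,z])-p)/.03
    f=-M[:,2]; cur=np.rad2deg(np.arctan2(f[1],f[0]))
    v=[0,0,0]
    if yawdeg is not None:
        a=np.deg2rad(yawdeg); Mt=np.c_[[0,0,-1],[np.sin(a),-np.cos(a),0],[-np.cos(a),-np.sin(a),0]]
        v=np.rad2deg(R.from_matrix(M.T@Mt).as_rotvec())/6
    print("t",round(s['clock'],2),"pos",p.round(4),"fwd",cur.round(1),"F",s['force'].round(2),"| delta units",d.round(2),"rot units",np.round(v,2))
    return d
E
python3 -c "
from h import *
go(.433,-.118,.2,7.8)"
```

```text
t 1.25 pos [ 0.3719 -0.2286  0.2439] fwd 7.1 F [ 0.27 -0.5  -0.23] | delta units [ 1.46 -3.41 -2.48] rot units [-0.11  0.01 -0.02]
```

Emit:
arm_command --delta_pos '[[0.3, -0.85, -0.62], [0.3, -0.85, -0.62], [0.3, -0.85, -0.62], [0.3, -0.85, -0.62], [0.9, 0, 0], [0.9, 0, 0], [0.9, 0, 0], [0.9, 0, 0], [0.5, 0, 0], [0, 0, 0]]' --rotation '[[-0.1, 0, 0], [0, 0, 0], [0, 0, 0], [0, 0, 0], [0, 0, 0], [0, 0, 0], [0, 0, 0], [0, 0, 0], [0, 0, 0], [0, 0, 0]]'

```text
clock: 2.25
position: [0.4392, -0.1067, 0.0807]
tool_rot: [2.786, 1.564, -0.213]
force: [0.4, 1.0, 0.6]
grip_width: 0.0513
```

```bash
python3 -c "
from h import *
go(.433,-.118,.052,7.8)
find(roi=(155,110,305,222))"
```

```text
t 2.25 pos [ 0.4392 -0.1067  0.0807] fwd 8.1 F [0.41 0.99 0.56] | delta units [0.96 0.34 0.26] rot units [ 0.06 -0.06 -0.02]
rect [511.9  51.5  92.3  91.7  -9.7] label [513.1  52.6] board [-145.7   10.2]
rect [531.9 197.   95.6  91.3 -10. ] label [533.  199.6] board [-132.2  158. ]
```

Emit:
arm_command --delta_pos '[[0.4, 0.15, 0.1], [0.4, 0.15, 0.1], [0.15, 0.05, 0.05], [0, 0, 0], [0, 0, 0]]' --rotation '[[0, 0, 0], [0, 0, 0], [0, 0, 0], [0, 0, 0], [0, 0, 0]]'

```text
clock: 2.8
position: [0.4355, -0.1193, 0.0552]
tool_rot: [2.785, 1.559, -0.215]
force: [0.1, 0.5, 0.5]
grip_width: 0.0513
```

Emit:
arm_command --delta_pos '[[0, 0, -0.1], [0, 0, -0.1], [0, 0, -0.1], [0, 0, -0.1], [0, 0, -0.1]]' --rotation '[[0, 0, 0], [0, 0, 0], [0, 0, 0], [0, 0, 0], [0, 0, 0]]'

```text
clock: 3.3
position: [0.4522, -0.1168, 0.0567]
tool_rot: [2.795, 1.557, -0.205]
force: [-0.5, -0.2, -0.1]
grip_width: 0.0514
```

Emit:
arm_command --delta_pos '[[0, 0, -0.1], [0, 0, -0.1], [0, 0, -0.1]]' --rotation '[[0, 0, 0], [0, 0, 0], [0, 0, 0]]'

```text
clock: 3.6
position: [0.4618, -0.1153, 0.0566]
tool_rot: [2.788, 1.558, -0.212]
force: [-0.9, -0.8, -0.4]
grip_width: 0.0511
```

```bash
python3 -c "
from h import *
go(.433,-.118,.052,7.8)
find(roi=(155,110,305,222))
im=optics.grab_frame('side'); cv2.imwrite('pics/s1.png',cv2.resize(im[130:300,90:350,::-1],None,fx=3,fy=3))"
```

```text
t 3.6 pos [ 0.4618 -0.1153  0.0566] fwd 8.1 F [-0.87 -0.78 -0.42] | delta units [ 0.14 -0.05  0.96] rot units [ 0.05 -0.12 -0.04]
rect [511.8  51.5  92.3  91.9  -9.7] label [513.1  52.6] board [-145.7   10.2]
rect [531.9 197.   95.6  91.3 -10. ] label [533.  199.6] board [-132.2  158. ]
```

View pics/s1.png

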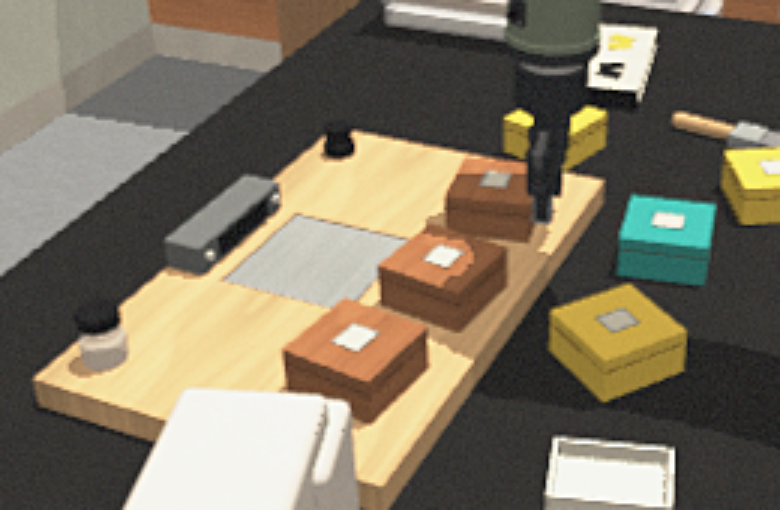

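Emit:
arm_command --delta_pos '[[0, 0, -0.13], [0, 0, -0.13], [0, 0, -0.13], [0, 0, -0.13]]' --rotation '[[0, 0, 0], [0, 0, 0], [0, 0, 0], [0, 0, 0]]'

```text
clock: 4.1
position: [0.4782, -0.1131, 0.0569]
tool_rot: [2.785, 1.558, -0.215]
force: [-1.3, -0.6, -0.9]
grip_width: 0.0515
```

```bash
python3 -c "
from h import *
go(.433,-.118,.052,7.8)
im=optics.grab_frame('side')
h=cv2.cvtColor(im,cv2.COLOR_RGB2HSV)
for n,(x0,y0,x1,y1) in dict(R=(238,180,272,200),M=(228,207,248,223),L=(196,236,218,250)).items():
    v,u=np.nonzero((h[y0:y1,x0:x1,1]<90)&(h[y0:y1,x0:x1,2]>95)); print(n,len(u),cast('side',[[u.mean()+x0,v.mean()+y0]],.076))"
```

```text
t 4.1 pos [ 0.4782 -0.1131  0.0569] fwd 8.1 F [-1.28 -0.63 -0.88] | delta units [ 0.14 -0.05  1.52] rot units [ 0.05 -0.12 -0.04]
R 68 [[ 0.52666141 -0.0988045 ]]
M 62 [[0.51114045 0.05573686]]
L 86 [[0.53174133 0.20290631]]
```

Emit:
arm_command --delta_pos '[[0, 0, 0.8], [-0.5, 0, 0.6], [-0.5, -0.5, 0], [0, -1, 0], [0, -1, 0], [0, -1, 0], [0, -1, 0], [0, -0.6, 0], [0, 0, 0]]' --rotation '[[0, 0, 0], [0, 0, 0], [0, 0, 0], [0.5, 0, 0], [0.7, 0, 0], [0.7, 0, 0], [0.7, 0, 0], [0.4, 0, 0], [0, 0, 0]]'

```text
clock: 5.05
position: [0.4328, 0.0387, 0.0875]
tool_rot: [-3.028, 1.552, -0.074]
force: [0.7, -0.5, 0.0]
grip_width: 0.0511
```

```bash
python3 -c "
from h import *
go(.4475,.0635,.052,-10)
find(roi=(155,110,305,222))"
```

```text
t 5.05 pos [0.4328 0.0387 0.0875] fwd -10.8 F [ 0.74 -0.54  0.  ] | delta units [ 1.19 -0.9  -0.31] rot units [-0.13 -0.18  0.02]
rect [5.334e+02 4.890e+01 5.890e+01 9.370e+01 4.000e-01] label [nan nan] board [nan nan]
rect [ 534.4 -102.6   91.8   90.9    7.9] label [ 535.8 -103.8] board [-116.2 -145. ]
rect [532.  197.4  94.9  91.3 -10. ] label [533.  199.6] board [-132.2  158. ]
```

Emit:
arm_command --delta_pos '[[0, -0.5, 0], [0, -0.4, 0], [0.45, 0, -0.1], [0.45, 0, -0.1], [0.2, 0, 0], [0, 0, 0], [0, 0, 0]]' --rotation '[[-0.1, -0.18, 0], [0, 0, 0], [0, 0, 0], [0, 0, 0], [0, 0, 0], [0, 0, 0], [0, 0, 0]]'

```text
clock: 5.8
position: [0.4438, 0.0601, 0.0529]
tool_rot: [-1.171, 1.571, 1.792]
force: [-0.2, -0.3, 0.2]
grip_width: 0.0513
```

Emit:
arm_command --delta_pos '[[0, 0, -0.1], [0, 0, -0.1], [0, 0, -0.1], [0, 0, -0.1], [0, 0, -0.1]]' --rotation '[[0, 0, 0], [0, 0, 0], [0, 0, 0], [0, 0, 0], [0, 0, 0]]'

```text
clock: 6.3
position: [0.4583, 0.057, 0.0539]
tool_rot: [0.258, 1.569, -3.062]
force: [-10.1, 2.2, 7.1]
grip_width: 0.0514
```

```bash
python3 -c "
from h import *
go(.4475,.0635,.052,-10)"
```

```text
t 6.3 pos [0.4583 0.057  0.0539] fwd -10.2 F [-10.06   2.16   7.09] | delta units [ 0.06 -0.15  0.39] rot units [-0.04  0.02 -0.  ]
```

Emit:
arm_command --delta_pos '[[0, 0, -0.1], [0, 0, -0.1], [0, 0, -0.1]]' --rotation '[[0, 0, 0], [0, 0, 0], [0, 0, 0]]'

```text
clock: 6.6
position: [0.4632, 0.0557, 0.0537]
tool_rot: [0.285, 1.56, -3.033]
force: [-12.1, 3.7, 10.3]
grip_width: 0.0513
```

```bash
python3 -c "
from h import *
go(.4475,.0635,.052,-10)
find(roi=(155,110,305,222))
im=optics.grab_frame('side'); cv2.imwrite('pics/s2.png',cv2.resize(im[160:280,170:300,::-1],None,fx=5,fy=5,interpolation=cv2.INTER_CUBIC))
h=cv2.cvtColor(im,cv2.COLOR_RGB2HSV)
for n,(x0,y0,x1,y1) in dict(M=(225,203,248,223),L=(196,236,218,250)).items():
    v,u=np.nonzero((h[y0:y1,x0:x1,1]<90)&(h[y0:y1,x0:x1,2]>95)); print(n,len(u),cast('side',[[u.mean()+x0,v.mean()+y0]],.076))"
```

```text
t 6.6 pos [0.4632 0.0557 0.0537] fwd -10.1 F [-12.09   3.72  10.32] | delta units [ 0.06 -0.17  0.56] rot units [-0.02  0.1  -0.03]
rect [ 534.4 -102.6   91.8   90.9    7.9] label [ 535.8 -103.8] board [-116.2 -145. ]
rect [532.3 199.1  91.3  91.3  -9.2] label [533.1 200.4] board [-132.2  158.8]
M 44 [[0.52389274 0.05595679]]
L 86 [[0.53174133 0.20290631]]
```

View pics/s2.png

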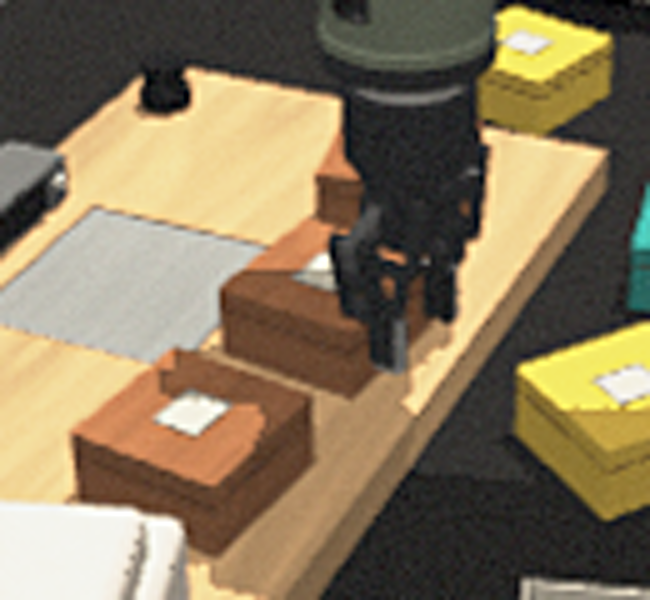

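Emit:
arm_command --delta_pos '[[-0.1, 0, 0.15], [-0.1, 0, 0.1], [0, 0, 0], [0, 0, 0]]' --rotation '[[0, 0, 0], [0, 0.1, 0], [0, 0, 0], [0, 0, 0]]'

```text
clock: 7.1
position: [0.4564, 0.057, 0.0606]
tool_rot: [2.453, 1.567, -0.865]
force: [0.1, -0.1, -0.3]
grip_width: 0.0511
```

Emit:
arm_command --delta_pos '[[0, 0, -0.12], [0, 0, -0.12], [-0.01, 0, -0.12], [-0.01, 0, -0.12], [-0.01, 0, -0.12], [-0.01, 0, -0.12]]' --rotation '[[0, 0, 0], [0, 0, 0], [0, 0, 0], [0, 0, 0], [0, 0, 0], [0, 0, 0]]'

```text
clock: 7.7
position: [0.4747, 0.0531, 0.0608]
tool_rot: [0.658, 1.562, -2.659]
force: [-11.1, 3.2, 7.5]
grip_width: 0.0512
```

```bash
python3 -c "
from h import *
go(.4475,.0635,.052,-10)
find(roi=(155,110,305,222))"
```

```text
t 7.7 pos [0.4747 0.0531 0.0608] fwd -10.0 F [-11.09   3.15   7.53] | delta units [ 0.3  -0.19  0.95] rot units [-0.01  0.07 -0.05]
rect [ 534.4 -102.6   91.8   90.9    7.9] label [ 535.8 -103.8] board [-116.2 -145. ]
rect [532.4 199.8  89.9  91.3  -9.2] label [532.9 200.1] board [-132.3  158.5]
```

M pushes back with about 11 N, against about 1 N for R. I'll feel L as a cross-check before committing.

Emit:
arm_command --delta_pos '[[-0.3, 0, 0.5], [-0.3, 0, 0.5], [-0.3, -0.5, 0], [0, -1, 0], [0, -1, 0], [0, -1, 0], [0, -1, 0], [0, -0.6, 0], [0, 0, 0], [0, 0, 0]]' --rotation '[[0, 0, 0], [0, 0, 0], [0, 0, 0], [0, 0, 0], [0, 0, 0], [0, 0, 0], [0, 0, 0], [0, 0, 0], [0, 0, 0], [0, 0, 0]]'

```text
clock: 8.75
position: [0.4739, 0.2184, 0.0917]
tool_rot: [0.465, 1.567, -2.854]
force: [-0.2, 0.2, -0.1]
grip_width: 0.0511
```

```bash
python3 -c "
from h import *
go(.468,.2115,.058,-10)
find(roi=(155,110,305,222))"
```

```text
t 8.75 pos [0.4739 0.2184 0.0917] fwd -10.1 F [-0.15  0.25 -0.11] | delta units [1.12 0.26 0.15] rot units [-0.02  0.03 -0.02]
rect [531.5  46.8  91.8  92.  -10. ] label [533.   47.6] board [-125.6    6.2]
rect [ 534.4 -102.6   91.8   90.9    7.9] label [ 535.8 -103.8] board [-116.2 -145. ]
rect [533.2 196.3  95.3  88.8  -9.2] label [nan nan] board [nan nan]
```

Emit:
arm_command --delta_pos '[[0, 0.26, 0.15], [0.5, 0, 0], [0.4, 0, 0], [0.2, 0, 0], [0, 0, 0]]' --rotation '[[0, 0, 0], [0, 0, 0], [0, 0, 0], [0, 0, 0], [0, 0, 0]]'

```text
clock: 9.3
position: [0.4669, 0.2063, 0.0582]
tool_rot: [0.723, 1.566, -2.6]
force: [0.4, -0.4, -0.1]
grip_width: 0.051
```

Emit:
arm_command --delta_pos '[[0, 0, -0.12], [0, 0, -0.12], [0, 0, -0.12], [0, 0, -0.12], [0, 0, -0.12], [0, 0, -0.12]]' --rotation '[[0, 0, 0], [0, 0, 0], [0, 0, 0], [0, 0, 0], [0, 0, 0], [0, 0, 0]]'

```text
clock: 9.9
position: [0.4902, 0.2019, 0.0592]
tool_rot: [0.747, 1.567, -2.576]
force: [-1.6, -0.0, -0.3]
grip_width: 0.0509
```

Emit:
arm_command --delta_pos '[[0, 0, 0.5], [-0.4, 0, 0.5], [-0.6, 0.5, 0], [0, 1, 0], [0, 1, 0], [0, 1, 0], [0, 1, 0], [0, 0.8, 0], [0, 0, 0]]' --rotation '[[0, 0, 0], [0, 0, 0], [0, 0, 0], [0, 0, 0], [0, 0, 0], [0, 0, 0], [0, 0, 0], [0, 0, 0], [0, 0, 0]]'

```text
clock: 10.8
position: [0.4333, 0.0464, 0.0913]
tool_rot: [2.873, 1.569, -0.449]
force: [-0.8, 1.5, 0.5]
grip_width: 0.0513
```

```bash
python3 -c "
from h import *
go(.465,.0595,.058,-10)
find(roi=(155,110,305,222))"
```

```text
t 10.8 pos [0.4333 0.0464 0.0913] fwd -10.3 F [-0.75  1.47  0.48] | delta units [ 1.11 -0.62 -0.96] rot units [-0.06 -0.01 -0.  ]
rect [5.472e+02 4.510e+01 6.300e+01 9.380e+01 4.000e-01] label [nan nan] board [nan nan]
rect [ 534.4 -102.6   91.8   90.9    7.9] label [ 535.8 -103.8] board [-116.2 -145. ]
rect [547.  194.5  95.3  91.4 -11. ] label [548.3 196.7] board [-116.8  155.7]
```

L pushes back with about 1.5 N at most and slides freely, so M is the heavy box. Now I'll line up behind it and push.

Emit:
arm_command --delta_pos '[[0, -0.3, -0.45], [0, 0, -0.4], [0.5, 0, 0], [0.4, 0, 0], [0.2, 0, 0], [0, 0, 0]]' --rotation '[[-0.4, 0, 0], [-0.3, 0, 0], [0, 0, 0], [0, 0, 0], [0, 0, 0], [0, 0, 0]]'

```text
clock: 11.45
position: [0.4639, 0.0573, 0.0575]
tool_rot: [-2.61, 1.566, 0.432]
force: [0.7, -0.2, -0.2]
grip_width: 0.0512
```

```bash
python3 -c "
from h import *
go(.463,.0543,.056,-6)"
```

```text
t 11.45 pos [0.4639 0.0573 0.0575] fwd -5.7 F [ 0.69 -0.22 -0.19] | delta units [0.05 0.1  0.02] rot units [ 0.05 -0.04  0.03]
```

Emit:
arm_command --delta_pos '[[0, 0.1, -0.2], [-0.02, 0, -0.25], [-0.02, 0, -0.25], [-0.02, 0, -0.25], [-0.02, 0, -0.25], [-0.02, 0, -0.25], [-0.02, 0, -0.25], [-0.02, 0, -0.25], [-0.02, 0, -0.25], [-0.02, 0, -0.25]]' --rotation '[[0, 0, 0], [0, 0, 0], [0, 0, 0], [0, 0, 0], [0, 0, 0], [0, 0, 0], [0, 0, 0], [0, 0, 0], [0, 0, 0], [0, 0, 0]]'

```text
clock: 12.45
position: [0.5405, 0.046, 0.064]
tool_rot: [-1.43, 1.57, 1.612]
force: [-4.4, -0.2, -2.5]
grip_width: 0.0513
```

```bash
python3 -c "
from h import *
go(.600,.0405,.056,-6)
im=optics.grab_frame('side'); cv2.imwrite('pics/s3.png',cv2.resize(im[160:280,140:300,::-1],None,fx=4,fy=4,interpolation=cv2.INTER_CUBIC))"
```

```text
t 12.45 pos [0.5405 0.046  0.064 ] fwd -5.7 F [-4.4  -0.22 -2.48] | delta units [ 0.27 -0.01 -1.99] rot units [0.05 0.   0.01]
```

View pics/s3.png

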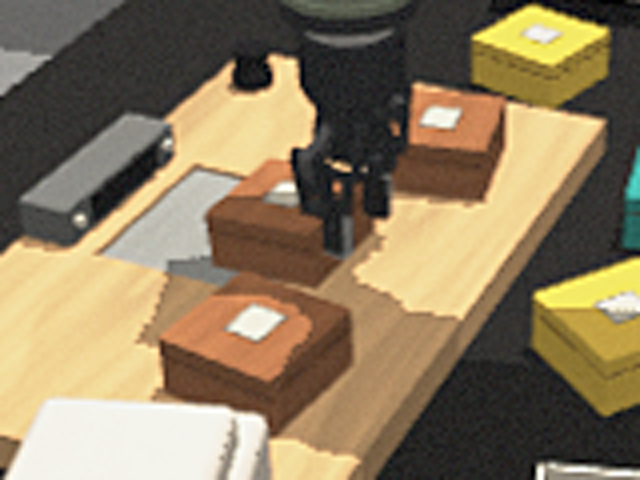

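The push is going straight: M is now partly on the plate at 4.4 N. Continuing.

Emit:
arm_command --delta_pos '[[0.04, 0, -0.25], [0.04, 0, -0.25], [0.04, 0, -0.25], [0.02, 0, -0.25], [0.0, 0, -0.25], [0, 0, -0.2]]' --rotation '[[0, 0, 0], [0, 0, 0], [0, 0, 0], [0, 0, 0], [0, 0, 0], [0, 0, 0]]'

```text
clock: 13.1
position: [0.5845, 0.0417, 0.0605]
tool_rot: [-0.126, 1.567, 2.916]
force: [-4.0, 0.4, -2.5]
grip_width: 0.051
```

```bash
python3 -c "
from h import *
go(.600,.0405,.056,-6)
find(roi=(155,110,305,222))"
```

```text
t 13.1 pos [0.5845 0.0417 0.0605] fwd -5.7 F [-4.04  0.43 -2.52] | delta units [ 0.15 -0.01 -0.52] rot units [0.05 0.04 0.  ]
rect [ 534.4 -102.6   91.8   90.9    7.9] label [ 535.8 -103.8] board [-116.2 -145. ]
rect [547.1 196.6  91.1  92.2 -10.1] label [547.8 196.9] board [-117.3  155.9]
```

Emit:
arm_command --delta_pos '[[0.02, 0, -0.2], [0, 0, -0.2], [0, 0, -0.12], [0, 0, 0], [0, 0, 0.3], [0, 0, 0.6], [-0.2, 0, 1], [-0.6, 0, 1], [-0.6, 0, 1], [-0.6, 0, 1]]' --rotation '[[0, 0, 0], [0, 0, 0], [0, 0, 0], [0, 0, 0], [0, 0, 0], [0, 0, 0], [0, 0, 0], [0, 0, 0], [0, 0, 0], [0, 0, 0]]'

```text
clock: 14.15
position: [0.4503, 0.0549, 0.1202]
tool_rot: [-2.109, 1.568, 0.932]
force: [0.0, 0.5, 0.1]
grip_width: 0.0511
```

```bash
python3 -c "
from h import *
go(.600,.0405,.056,-6)
im=optics.grab_frame('top')
find(im,roi=(155,110,305,222))
cv2.imwrite('pics/t4.png',cv2.resize(im[110:225,150:310,::-1],None,fx=5,fy=5,interpolation=cv2.INTER_CUBIC))
im=optics.grab_frame('side'); cv2.imwrite('pics/s4.png',cv2.resize(im[160:280,110:300,::-1],None,fx=4,fy=4,interpolation=cv2.INTER_CUBIC))"
```

```text
t 14.15 pos [0.4503 0.0549 0.1202] fwd -5.8 F [0.01 0.52 0.12] | delta units [ 2.15 -0.02 -5.01] rot units [ 0.04 -0.01  0.02]
rect [ 534.4 -102.4   91.8   91.2    7.9] label [ 535.8 -103.8] board [-116.2 -145. ]
rect [547.3 196.1  91.5  91.5 -10.8] label [548.6 196.9] board [-116.5  156. ]
rect [653.6  36.5  88.8  93.9  -5.3] label [657.4  35.9] board [-0.8 -0.2]
```

View pics/t4.png

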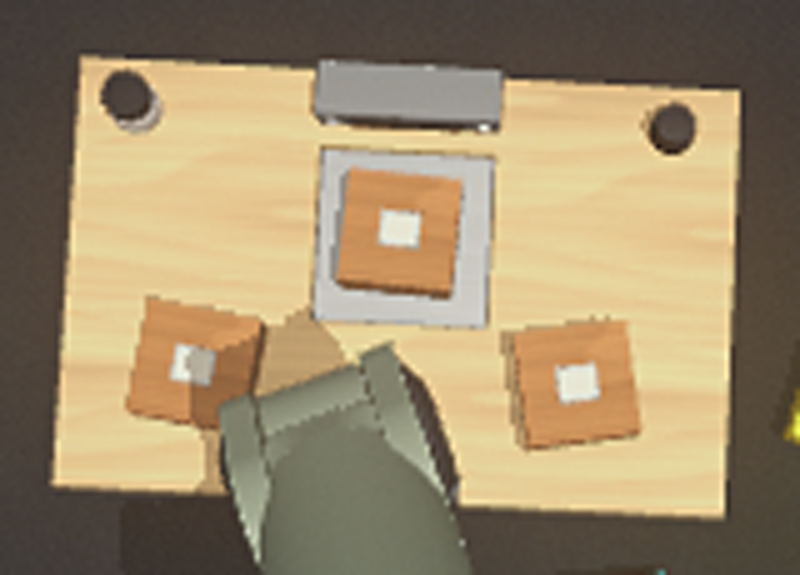

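View pics/s4.png

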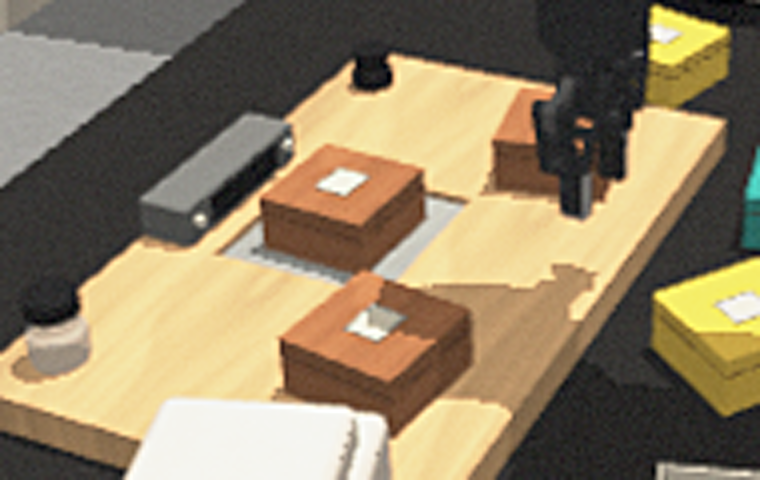

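In the final pictures the heavy box sits flat on the visibly sunken plate, label at top crop (400,228). The light boxes stand clear, and the gripper is away from everything. Handing in.

Emit:
arm_command --delta_pos '[[0, 0, 0], [0, 0, 0], [0, 0, 0]]' --rotation '[[0, 0, 0], [0, 0, 0], [0, 0, 0]]'

```text
clock: 14.55
position: [0.4501, 0.0552, 0.1221]
tool_rot: [-2.622, 1.564, 0.42]
force: [-0.1, -0.1, -0.6]
grip_width: 0.0514
```

```bash
python3 -c "
from workcell import bot
print(bot.job_done())"
```

```text
the job is handed in; nothing more can be done
None
```

I pushed all three boxes to feel their weight. The middle one was heavy, so I slid it flat onto the weighing plate with two fingers and handed the job in at about 14.6 s.

- **Feel test:** the middle box resisted with about 10–12 N at first and 4–4.4 N on the final slide. The right box took about 1.3 N and the left about 1.6 N, both including roughly 1 N of sensor noise. The first readings on the middle box were above the stated 2–7 N because the tool was also pressing down by 7–10 N. The contrast with the others was still clear.
- **Heavy box position:** in the last top view its label was about 1 mm from the plate centre I had worked out from the board. The outline of the box read about 4 mm shorter in x, because the mask also caught a side face. Both are well inside the 25 mm limit.
- **Plate:** it looks sunk in the side view, but I could not read its sinking directly.
- **Everything else:** the two light boxes stand on the board about 186 mm and 195 mm from the plate centre. The jar and loupe looked unmoved; I did not measure the other bystanders. The gripper was clear with no force on it above the sensor noise.

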